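# Flip the hex key and nip up the transformer bolt

## Robot

A 6-joint arm with a two-finger parallel gripper is mounted at the origin on the work surface. World frame = base frame: x ahead of the robot, y to its left, z up, the work surface at z = 0. Lengths are in m, angles in rad, forces in N, time in s.
With the tool pointing down it reaches from about 0.325 to 0.9 m from the base axis. Payload 6.1 kg.
Tool frame: the origin (TCP) lies midway between the tips of the shut fingers; the grasp point (between the pads) lies 19 mm behind it; x points along the fingers, y is the direction in which the jaws open and shut, and the axes are right-handed (so a half turn about x gives the same grasp; the last joint's range is limited). The gripper opens to 85 mm and grips with 20 to 120 N. Pads are 22 mm wide; open, the fingers measure 114 mm over their backs; the gripper's body (76 mm by 85 mm) begins 54 mm behind the grasp point. The pads swing forward as they close: fully open they stand 13 mm farther back than shut.
Start: joints at [1.023, 0.22, 1.526, -0, 1.395, -0.126], TCP at [0.256, 0.57, 0.231] pointing down, gripper open.
Joint ranges: [-2.98, 2.98], [-0.91, 2.08], [0.09, 2.57], [-1.24, 4.39], [0.2, 2.65], [-2.68, 2.68]. Speed limits (rad/s): [2.57, 2.57, 3.01, 3.14, 3.14, 3.14].

## Interface

Orientations are given as [roll, pitch, yaw] about the fixed x, y, z axes, in that order (R = Rz(yaw) Ry(pitch) Rx(roll)).
In Python, from plant import movep, move_l, set_joints, gripper_to, hold, inverse_kinematics, observe, get_image, get_calibration, Unreachable, job_done gives the robot as it stands. Calls block until the motion is done:
- movep(position, orientation): joint-space move of the TCP to a pose.
- move_l(position, feed=0.15, rotation=None, max_force=None): straight line of the TCP; rotation=None keeps the orientation; feed is the mean speed in m/s. With max_force (N) it stops when the force on the tool has changed by that much, and returns True; else False.
- set_joints(angles): joint-space move.
- gripper_to(opening, f_grip=None): finger opening in m; f_grip is the grip in N (None keeps the last); returns when the fingers have stopped.
- hold(seconds).
- inverse_kinematics(position, orientation): joint angles nearest the present ones, or None.
- observe(): the state.
- get_image(name): name is "scene" or "top" or "wrist"; returns (picture, depth): 480x640x3 uint8, red, green, blue; 480x640 float32, m along the optical axis (not along the pixel's ray), 0 where there is no reading.
- get_calibration(name): a dict with "intrinsics" (3x3 intrinsics, pixels), "dist_coeffs" ([k1, k2, p1, p2, k3] as OpenCV has them; the pictures are not rectified), "world_from_camera" (4x4, takes a point from camera to world coordinates). Camera axes: x right, y down, z forward; pixel columns grow to the right and rows downward; lengths in m; the calibration is good to about 2 mm. A picture is of the moment at which its call begins: read the wrist's pose just before it. get_calibration takes no time and is no camera call; for the wrist camera it gives the pose at the moment of the call.
A pose or a line that the arm cannot do raises Unreachable and nothing moves.
- job_done(): hands the job in, once; it reports no verdict.
The state is a dict: "time_s": time; "q": joint angles; "joint_velocities": joint speeds; "joint_torque": joint torques, N m; "eef_pos": TCP position; "tcp_rot": TCP orientation; "ft_force": force on the tool from outside, world axes, zero at the start; "torque": the same for the moment, N m; "opening": finger opening in m.
Only numpy, scipy, OpenCV 4.12 (cv2) and the standard library are available. Lean on these libraries where they do the work, as an engineer would, in place of code of your own. Each camera call takes 0.05 s, during which the arm holds its last target.

## Task

Tighten the stiff clamp bolt of the amplifier's round transformer: take the large L-shaped hex key from its leaning stand, flip it so that its short arm points down, and push that fully into the bolt's socket with the long arm lying over the bolt's yellow mark. Use the long arm as a lever to turn the bolt clockwise, seen from above, until the yellow mark meets the green mark on the transformer. Then let go, leaving the key in the bolt, and leave the red screwdriver in its stand.

Things in the scene. Friction and masses are not known exactly. Their poses are not given: they have to be found in the camera images.
- key: L-shaped hex key, dark steel, 12 mm wide, 0.24 kg, orange band near the long arm's free end. Origin: where the arms' axes cross, at the bend; long arm along its own -x to x = -196 mm, short arm along its own -z to z = -51 mm; pinch it across its y. At the start it leans in a grey stand, bend at the top 185 mm up, long arm 40 deg from vertical, leaning away from the robot, short arm outward and 40 deg down.
- key_stand: Grey stand holding the key, left or right (a like one holds the screwdriver), turned up to 15 deg. Origin: centre of its base's underside (about 160 x 90 mm, 12 thick); its x is the way the key leans. The key's free end stands in a cup; cheeks enclose its long arm 0 to 30 and 143 to 157 mm from that end, between them it is free all round (30 mm behind it). Lifted straight up it comes free.
- socket (a point): Centre of the mouth of the hex socket in the bolt's 40 mm hex head, 107 mm above the bench. z up; -x points along the yellow mark on head and washer (turns with it). Socket 34 mm deep, its mouth flared by 6 mm over the top 12. Greased. The key enters upright, 1.5 mm loose, with its long arm along the yellow mark (key x along this x) within 15 deg; fully in, the key's origin is 17 mm above this point.
- bolt (a joint): Angle of the clamp bolt, rad: grows as it turns clockwise seen from above; 0 where the yellow mark meets the green mark on the transformer (116 mm across, top 65 mm up, in a tray with walls up to 55 mm); -0.75 to -0.45 at the start. Steady friction 0.35 N m; stays where left; no stop at 0. A key let go droops 15 deg. The key turns up to about 20 to 30 deg in the loose socket before the bolt follows.
- screwdriver: Bystander: red-handled screwdriver, 240 mm long, handle 26 mm thick, leaning like the key in the other grey stand. Origin: the shaft's end, in the cup; x runs up towards the handle. Leave it there.
Not all that is in view belongs to the job. What is shaped like the key but brown or turquoise is not meant.

How it is judged:
On the way:
1. the key's short arm is in the socket, the bolt not yet turned home (z of key in the frame of socket below 0.032 m and horizontal distance between key and socket below 0.02 m and angle between key's own z axis and vertical below 0.35 rad and angle between the x axis of key and the x axis of socket, either way round below 0.5 rad and value of joint bolt below -0.35 rad), for 0.2 s.
At the end, for the whole second after the job is handed in: Yellow mark within 0.25 rad of the green one; key standing in the socket by its short arm (origin under 32 mm above the mouth, within 20 mm of the bolt's axis, short arm within 20 degrees of vertical), released and at rest; screwdriver's origin moved under 30 mm (z of key in the frame of socket below 0.032 m and horizontal distance between key and socket below 0.02 m and angle between key's own z axis and vertical below 0.35 rad and value of joint bolt between -0.25 and 0.25 rad and velocity of joint bolt between -0.05 and 0.05 rad/s and linear speed of key below 0.03 m/s and distance of screwdriver from where it was at the start of the episode below 0.03 m); the robot touches nothing.
It fails at once if the screwdriver is knocked out of its stand (moved over 30 mm) (distance of screwdriver from where it was at the start of the episode above 0.03 m).
It also fails if it takes over 54 s, if anything falls off the work surface, if the arm or the gripper's body presses on something with over 40 N, if the wrist force passes 120 N, or if a joint passes its speed limit or range.

## Working session

There is one attempt and no reset: what is moved stays moved. The work goes in short steps, each a Python script; the robot and the scene stay as the last script left them, time stands still between calls to the robot, and variables do not carry over. Pictures are saved under pics/ and viewed, and the job is handed in when it is done.

```bash
ls; mkdir -p pics; python3 - <<'E'
from plant import *
import cv2,numpy as np
s=observe();print({k:np.round(v,3).tolist() for k,v in s.items()})
for n in ["scene","top","wrist"]:
    im,d=get_image(n);c=get_calibration(n)
    cv2.imwrite(f"pics/{n}0.png",im[...,::-1]);np.savez(f"pics/{n}0.npz",im=im,d=d,K=c["intrinsics"],D=c["dist_coeffs"],T=c["world_from_camera"])
    print(n,np.round(c["intrinsics"],1).tolist(),np.round(c["dist_coeffs"],3),np.round(c["world_from_camera"],3).tolist())
E
```

```text
pics
{'time_s': 0.0, 'q': [1.023, 0.221, 1.528, 0.0, 1.395, -0.126], 'joint_velocities': [0.001, 0.0, -0.0, -0.001, 0.001, 0.002], 'joint_torque': [0.0, -49.691, -38.939, -0.0, 0.011, -0.0], 'eef_pos': [0.256, 0.57, 0.23], 'tcp_rot': [-1.704, 1.569, -2.125], 'ft_force': [-0.568, 0.631, -0.225], 'torque': [-0.01, -0.021, 0.027], 'opening': 0.085}
scene [[482.9, 0.0, 315.2], [0.0, 482.9, 241.8], [0.0, 0.0, 1.0]] [0.037 0.    0.    0.    0.   ] [[-0.733, 0.453, -0.507, 1.058], [0.68, 0.465, -0.567, 0.858], [-0.021, -0.761, -0.649, 0.902], [0.0, 0.0, 0.0, 1.0]]
top [[561.9, 0.0, 324.3], [0.0, 561.9, 236.1], [0.0, 0.0, 1.0]] [-0.16  0.    0.    0.    0.  ] [[-0.025, -0.993, 0.118, 0.299], [-1.0, 0.026, 0.001, 0.2], [-0.004, -0.118, -0.993, 1.562], [0.0, 0.0, 0.0, 1.0]]
wrist [[411.0, 0.0, 318.0], [0.0, 411.0, 239.3], [0.0, 0.0, 1.0]] [-0.019  0.     0.     0.     0.   ] [[0.409, 0.881, 0.236, 0.197], [0.913, -0.394, -0.108, 0.596], [-0.002, 0.26, -0.966, 0.373], [0.0, 0.0, 0.0, 1.0]]
```

View pics/scene0.png

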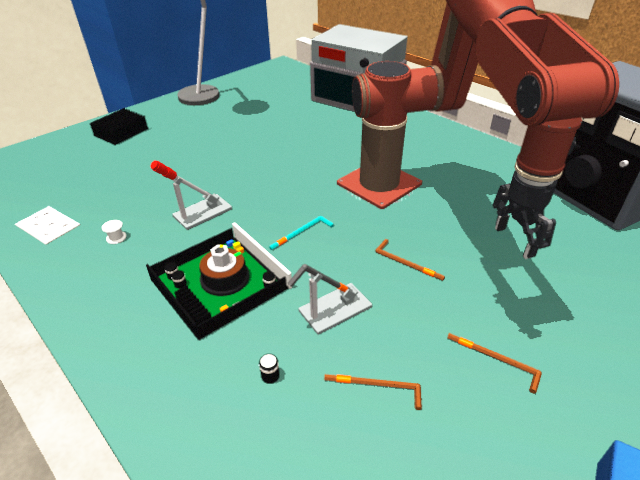

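View pics/top0.png

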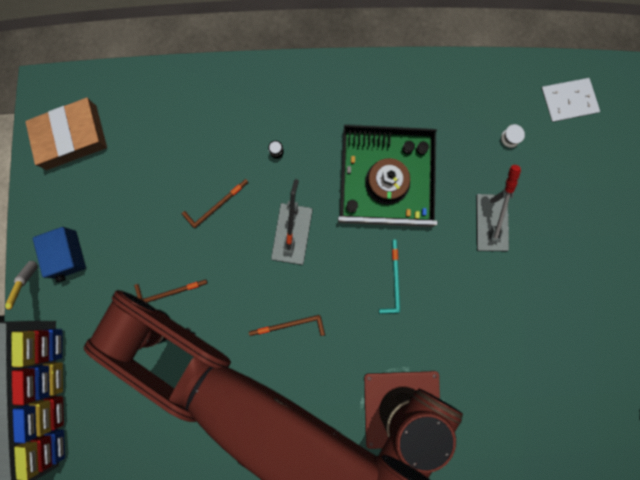

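View pics/wrist0.png

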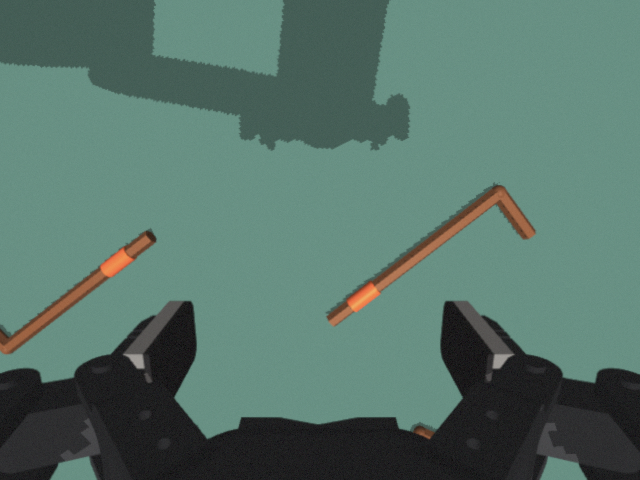

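The scene view shows the dark key in the left stand, with the bend at about (305,268) and its orange band at (343,288). The bolt head is at (221,255) and the screwdriver stand at (200,205). In the top view the key runs from (291,240) to (295,182), and the bolt is at (390,177).

```bash
cat > h.py <<'E'
from plant import *
import cv2,numpy as np
from scipy.spatial.transform import Rotation as Ro
def grab(n,tag):
    c=get_calibration(n);im,d=get_image(n)
    cv2.imwrite(f"pics/{tag}.png",im[...,::-1]);np.savez(f"pics/{tag}.npz",im=im,d=d,K=c["intrinsics"],D=c["dist_coeffs"],T=c["world_from_camera"])
class V:
    def __init__(s,tag):
        z=np.load(f"pics/{tag}.npz");s.im,s.d,s.K,s.D,s.T=[z[k] for k in("im","d","K","D","T")]
    def ray(s,uv):
        p=cv2.undistortPoints(np.array(uv,float).reshape(-1,1,2),s.K,s.D).reshape(-1,2)
        return np.c_[p,np.ones(len(p))]
    def atz(s,uv,z):
        r=s.ray(uv)@s.T[:3,:3].T;o=s.T[:3,3];return o+r*((z-o[2])/r[:,2])[:,None]
    def depth(s,uv):
        uv=np.array(uv,int).reshape(-1,2);r=s.ray(uv)*s.d[uv[:,1],uv[:,0]][:,None]
        return r@s.T[:3,:3].T+s.T[:3,3]
    def cloud(s):
        v,u=np.mgrid[0:480,0:640];return s.depth(np.c_[u.ravel(),v.ravel()]).reshape(480,640,3)
    def proj(s,P):
        Ti=np.linalg.inv(s.T);return cv2.projectPoints(np.array(P,float).reshape(-1,3),cv2.Rodrigues(Ti[:3,:3])[0],Ti[:3,3],s.K,s.D)[0].reshape(-1,2)
    def crop(s,tag,u0,v0,u1,v1,k):
        cv2.imwrite(f"pics/{tag}.png",cv2.resize(s.im[v0:v1,u0:u1,::-1],None,fx=k,fy=k,interpolation=cv2.INTER_CUBIC))
E
python3 - <<'E'
from h import *
np.set_printoptions(precision=3,suppress=True)
t=V("top0");s=V("scene0")
print("top bolt, bend, band, stand corners, screwdriver");print(t.depth([(390,177),(295,184),(290,240),(282,206),(310,208),(302,262),(274,260),(514,175),(490,240)]))
print("scene bolt,bend,band,tipshort");print(s.depth([(221,252),(306,268),(343,288),(292,282)]))
print(t.d[177,390])
t.crop("top0k",260,160,440,280,4)
s.crop("sc0k",140,210,400,340,3)
E
```

```text
top bolt, bend, band, stand corners, screwdriver
[[ 0.633  0.019  0.075]
 [ 0.599  0.272  0.175]
 [ 0.469  0.293  0.071]
 [ 0.572  0.318  0.014]
 [ 0.564  0.239  0.013]
 [ 0.413  0.265  0.018]
 [ 0.421  0.343  0.011]
 [ 0.6   -0.274  0.22 ]
 [ 0.459 -0.257  0.035]]
scene bolt,bend,band,tipshort
[[0.626 0.018 0.096]
 [0.572 0.283 0.187]
 [0.476 0.303 0.071]
 [0.606 0.274 0.162]]
1.5167023
```

View pics/top0k.png

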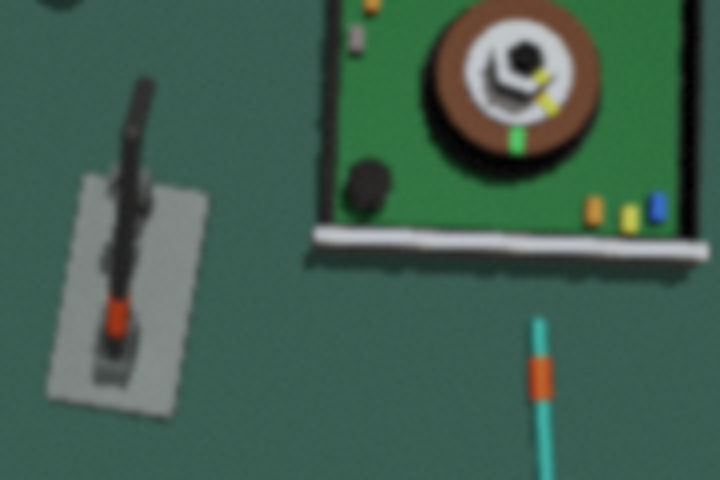

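View pics/sc0k.png

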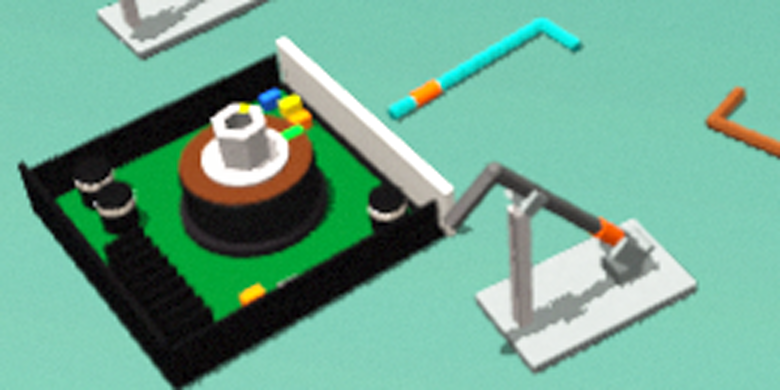

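```bash
cat >> h.py <<'E'
def rk(yaw,el):  # key R: x axis elevated by el, heading yaw
    return Ro.from_euler('xyz',[0,-el,yaw]).as_matrix()
def tool(Rk,flip=1):
    return np.c_[-Rk[:,2],flip*Rk[:,1],flip*Rk[:,0]]
def rpy(R): return Ro.from_matrix(R).as_euler('xyz')
E
python3 - <<'E'
from h import *
np.set_printoptions(precision=3,suppress=True)
s=observe();Rt=Ro.from_euler('xyz',s["tcp_rot"]).as_matrix();T=get_calibration("wrist")["world_from_camera"]
print("cam in tool",Rt.T@(T[:3,3]-s["eef_pos"]));print(Rt.T@T[:3,:3]);print(Rt)
yk=np.deg2rad(-9.4)
for f in(1,-1):
    R=tool(rk(yk,np.deg2rad(50)),f);g=np.array([.52,.29,.101])
    for off in(-.10,.019):print("grasp",f,off,inverse_kinematics(g+R[:,0]*off,rpy(R)))
    print("look", inverse_kinematics([.38,.31,.30],rpy(R)))
    for ps in(.9,.6,.3,0,-.3,-.6):
        R=tool(rk(ps,0),f);g=np.array([.63,.018,.124])-R[:,2]*f*.11
        print("turn",ps,inverse_kinematics(g+R[:,0]*.019,rpy(R)))
E
```

```text
cam in tool [-0.143  0.    -0.065]
[[ 0.001 -0.26   0.966]
 [ 1.     0.001 -0.001]
 [-0.     0.966  0.26 ]]
[[-0.001  0.409  0.912]
 [-0.001  0.912 -0.409]
 [-1.    -0.002 -0.   ]]
grasp 1 -0.1 [ 0.861 -0.112  2.254 -1.109  0.82   0.184]
grasp 1 0.019 None
look [ 1.011 -0.386  2.19  -0.904  1.12  -0.071]
turn 0.9 None
turn 0.6 [-0.227  0.149  1.858  0.     1.134 -2.398]
turn 0.3 [-0.178  0.113  1.899  0.     1.13  -2.049]
turn 0 [-0.117  0.102  1.911  0.     1.129 -1.688]
turn -0.3 [-0.054  0.118  1.894 -0.     1.13  -1.324]
turn -0.6 [ 0.003  0.159  1.848 -0.     1.135 -0.968]
grasp -1 -0.1 None
grasp -1 0.019 None
look None
turn 0.9 [-0.26   0.205  1.794  0.     1.142  0.411]
turn 0.6 [-0.227  0.149  1.858  0.     1.134  0.743]
turn 0.3 [-0.178  0.113  1.899  0.     1.13   1.093]
turn 0 [-0.117  0.102  1.911  0.     1.129  1.454]
turn -0.3 [-0.054  0.118  1.894 -0.     1.13   1.817]
turn -0.6 [ 0.003  0.159  1.848 -0.     1.135  2.174]<sys>:0: UserWarning: Gimbal lock detected. Setting third angle to zero since it is not possible to uniquely determine all angles.
```

```bash
cat >> h.py <<'E'
def toold(Rk,d,flip=1): # d>0: tool steeper (rotated about key +y by d)
    return tool(Rk@Ro.from_euler('y',d).as_matrix(),flip)
E
python3 -W ignore - <<'E'
from h import *
np.set_printoptions(precision=2,suppress=True)
def ok(g,R,offs):
    out=[]
    for o in offs:
        q=inverse_kinematics(g+R[:,0]*o,rpy(R));out.append(None if q is None else np.round(q,2).tolist())
    return out
yk=np.deg2rad(-9.4)
K=rk(yk,np.deg2rad(50));b=np.array([.585,.277,.185])
for f in(1,-1):
  for d in np.deg2rad([-5,0,10,20,30]):
    for x in(-.08,-.1,-.12):
        R=toold(K,d,f);r=ok(b+K[:,0]*x,R,[-.1,.019])
        up=ok(b+K[:,0]*x+[0,0,.2],R,[.019])
        print(f,round(np.rad2deg(d)),x,r[1],r[0] is not None,up[0] is not None,end=' | ')
        n=''
        for ps in(.7,.35,0,-.3,-.6):
            Kf=rk(ps,0);Rf=toold(Kf,d,f);n+=''.join('01'[q is not None] for q in [ok(np.array([.63,.018,.124+h])+Kf[:,0]*x,Rf,[.019])[0] for h in (0,.1)])
        print(n)
E
```

```text
1 -5 -0.08 None True True | 1111111111
1 -5 -0.1 None False True | 1111111111
1 -5 -0.12 None False True | 1111111111
1 0 -0.08 None True True | 1111111111
1 0 -0.1 None True True | 1111111111
1 0 -0.12 None True True | 1111111111
1 10 -0.08 [0.59, 0.09, 2.09, -0.88, 0.6, -0.16] True True | 1111111111
1 10 -0.1 [0.61, 0.1, 2.12, -0.93, 0.6, -0.09] True True | 1111111111
1 10 -0.12 [0.63, 0.12, 2.14, -0.97, 0.59, -0.02] True True | 1111111111
1 20 -0.08 [0.53, 0.1, 2.01, -0.53, 0.69, -0.53] True True | 1111111111
1 20 -0.1 [0.54, 0.1, 2.04, -0.55, 0.67, -0.48] True True | 1111111111
1 20 -0.12 [0.56, 0.11, 2.06, -0.59, 0.64, -0.43] True True | 1111111111
1 30 -0.08 [0.47, 0.14, 1.91, -0.28, 0.82, -0.78] True True | 1111111111
1 30 -0.1 [0.48, 0.14, 1.94, -0.29, 0.8, -0.75] True True | 1111111111
1 30 -0.12 [0.5, 0.15, 1.97, -0.31, 0.77, -0.72] True True | 1111111111
-1 -5 -0.08 None False False | 1111111111
-1 -5 -0.1 None False False | 1111111111
-1 -5 -0.12 None False False | 1111111111
-1 0 -0.08 None False False | 1111111111
-1 0 -0.1 None False False | 1111111111
-1 0 -0.12 None False False | 1111111111
-1 10 -0.08 None False True | 1111111111
-1 10 -0.1 None False True | 1111111111
-1 10 -0.12 None False True | 1111111111
-1 20 -0.08 [0.53, 0.1, 2.01, -0.53, 0.69, 2.61] True True | 1111111111
-1 20 -0.1 [0.54, 0.1, 2.04, -0.55, 0.67, 2.66] True True | 1111111111
-1 20 -0.12 None True True | 1111111111
-1 30 -0.08 [0.47, 0.14, 1.91, -0.28, 0.82, 2.36] True True | 1111111111
-1 30 -0.1 [0.48, 0.14, 1.94, -0.29, 0.8, 2.39] True True | 1111111111
-1 30 -0.12 [0.5, 0.15, 1.97, -0.31, 0.77, 2.42] True True | 1111111111
```

```bash
python3 -W ignore - <<'E'
from h import *
Rd=tool(rk(0.3,0))
movep([.50,.08,.33],rpy(Rd));hold(.2);grab("wrist","b1")
movep([.55,-.0,.33],rpy(Rd));hold(.2);grab("wrist","b2")
K=rk(np.deg2rad(-9.4),np.deg2rad(50));R=toold(K,np.deg2rad(20))
g=np.array([.585,.277,.185])-.1*K[:,0]
movep(g-R[:,0]*.15+[0,0,.08],rpy(R));hold(.2);grab("wrist","k1")
movep(g-R[:,0]*.14+[0.0,.05,.03],rpy(R));hold(.2);grab("wrist","k2")
print(observe()["time_s"],observe()["eef_pos"])
E
```

```text
5.2917 [0.45329741 0.34883157 0.26158162]
```

View pics/b1.png

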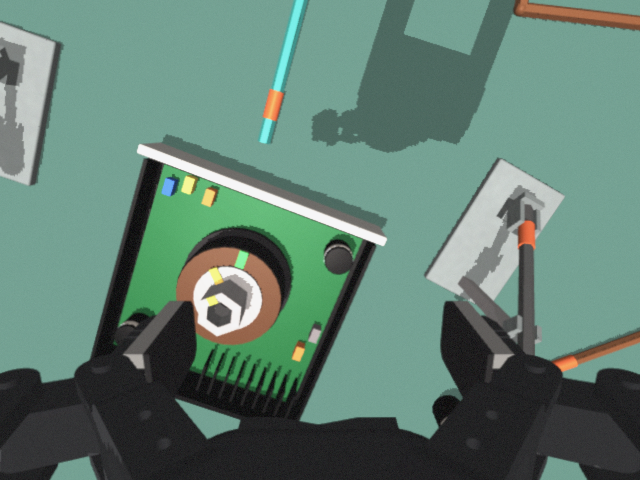

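View pics/b2.png

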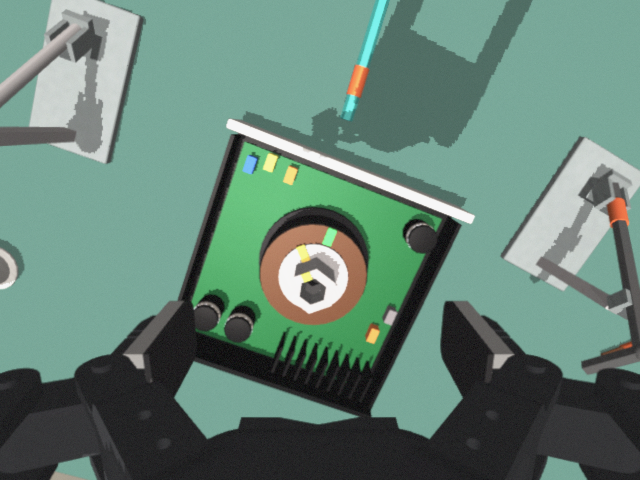

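View pics/k1.png

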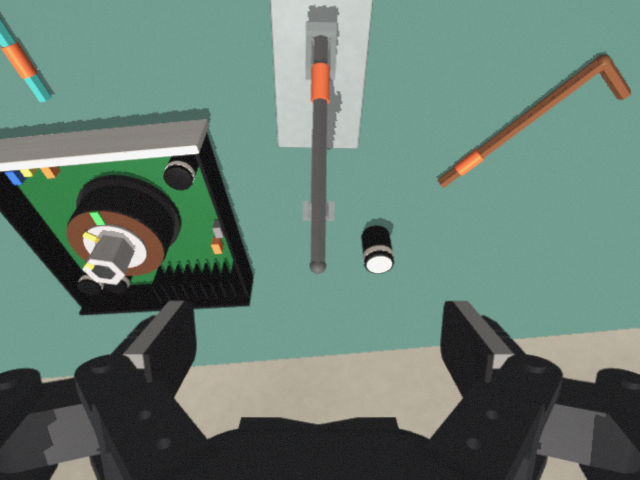

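View pics/k2.png

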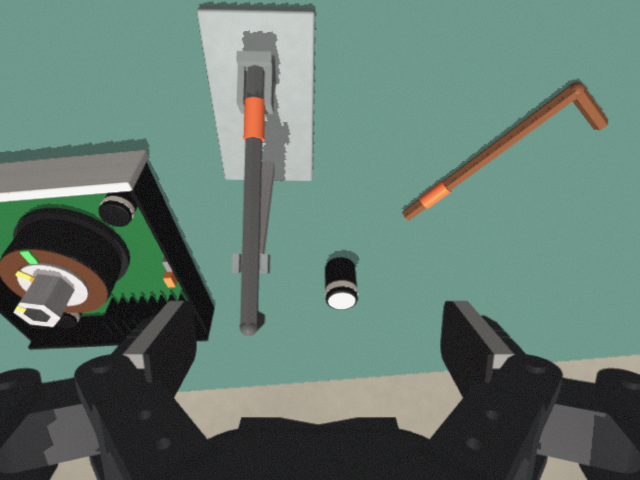

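The bolt head is visible in b1 at about (222,310) and in b2 at (312,290). In k1 and k2 the key's long arm runs from its bend at (317,266) and (248,328) up past the orange band to the cup. I'll zoom in for precise pixels.

```bash
python3 - <<'E'
from h import *
V("b1").crop("b1c",170,225,290,345,5);V("b2").crop("b2c",250,215,380,345,5)
a=V("k1");k=V("k2")
cv2.imwrite("pics/kc.png",np.hstack([cv2.resize(v.im[y0:y0+300,x0:x0+120,::-1],None,fx=2,fy=2,interpolation=cv2.INTER_CUBIC) for v,x0,y0 in((a,260,0),(k,190,40))]))
E
```

```text
(no output)
```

View pics/b1c.png

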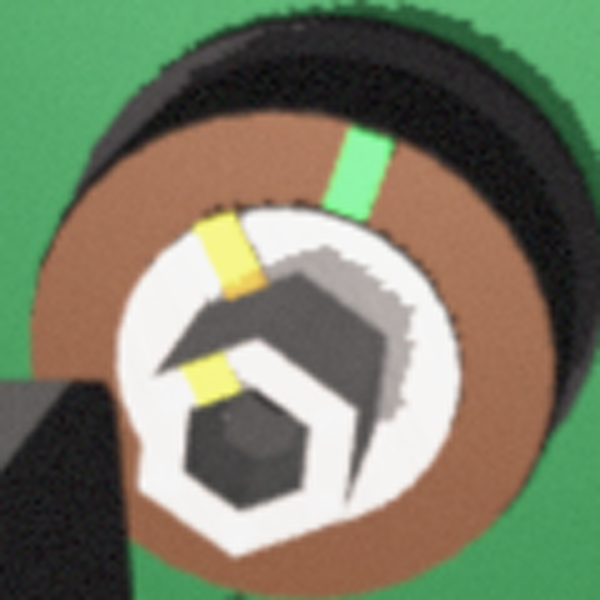

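View pics/b2c.png

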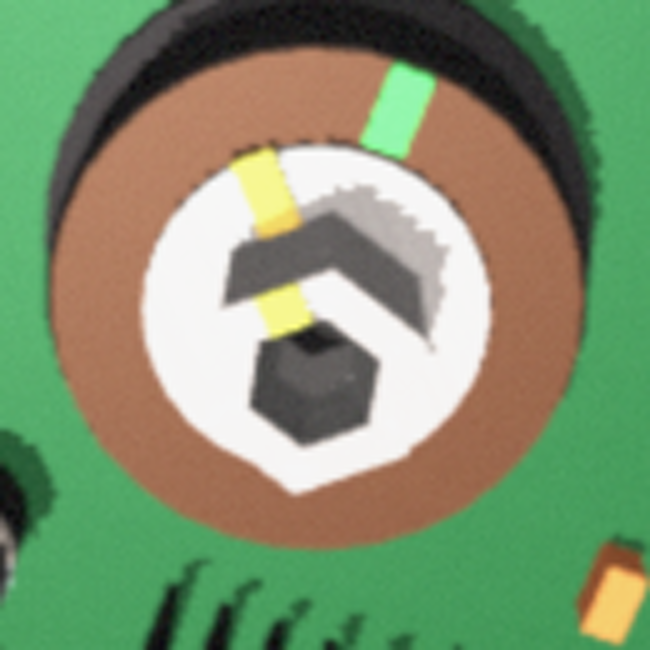

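View pics/kc.png

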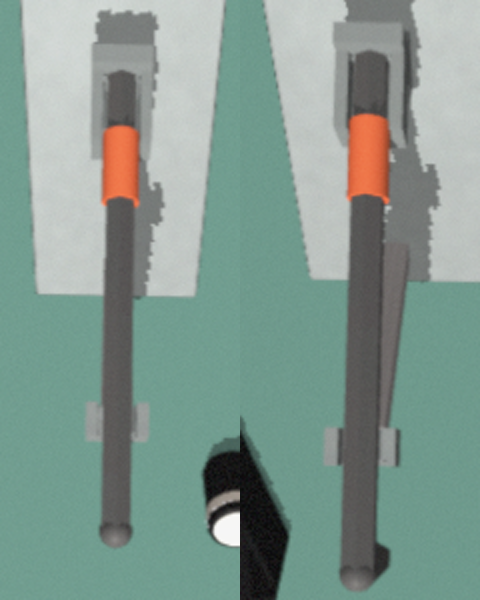

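```bash
cat >> h.py <<'E'
def tri(obs):
    A=np.zeros((3,3));b=np.zeros(3);L=[]
    for v,uv in obs:
        r=(v.ray([uv])@v.T[:3,:3].T)[0];r/=np.linalg.norm(r);P=np.eye(3)-np.outer(r,r);A+=P;b+=P@v.T[:3,3];L.append((P,v.T[:3,3]))
    x=np.linalg.solve(A,b);return x,[round(1e3*np.linalg.norm(P@(x-o)),2) for P,o in L]
E
python3 - <<'E'
from h import *
np.set_printoptions(precision=4,suppress=True)
b1,b2,k1,k2=map(V,("b1","b2","k1","k2"))
f1=lambda u,v:(170+u/5,225+v/5)
f2=lambda u,v:(250+u/5,215+v/5)
P={}
for n,a,b in [("sock",(246,450),(313,384)),("ymid",(212,378),(284,312)),("ywash_out",(217,222),(255,155)),("g_out",(372,132),(413,70)),("g_in",(345,215),(385,152))]:
    P[n],e=tri([(b1,f1(*a)),(b2,f2(*b))]);print(n,P[n],e)
c1=b1.atz([f1(246,450)],.107)[0];c2=b2.atz([f2(313,384)],.107)[0];print("atz",c1,c2)
c=(c1+c2)/2
for n,a,b,z in [("ymid",(212,378),(284,312),.107),("ywo",(217,222),(255,155),.067),("g_out",(372,132),(413,70),.065),("g_in",(345,215),(385,152),.065)]:
    p=(b1.atz([f1(*a)],z)[0]+b2.atz([f2(*b)],z)[0])/2;d=p-c;print(n,p,"x-heading",np.arctan2(-d[1],-d[0]),np.hypot(*d[:2]))
Q={}
for n,a,b in [("bend",(317.5,267.5),(248.5,328.5)),("bb",(320.5,100),(254,138.5)),("bt",(320.5,63.5),(255,98.5))]:
    Q[n],e=tri([(k1,a),(k2,b)]);print(n,Q[n],e)
d=Q["bend"]-Q["bt"];print("heading deg",np.rad2deg(np.arctan2(d[1],d[0])),"elev",np.rad2deg(np.arctan2(d[2],np.hypot(*d[:2]))),np.linalg.norm(d))
# depth along key centerline
for v,p,q in((k1,(317.5,262),(320.5,70)),(k2,(248.5,322),(255,102))):
    uv=np.linspace(p,q,8);print(v.depth(np.round(uv)))
s=V("k1");print("stand edge pts k1 depth");print(s.depth([(278,140),(357,140),(276,20),(365,20)]))
E
```

```text
sock [0.6332 0.0206 0.1068] [np.float64(0.03), np.float64(0.03)]
ymid [0.6206 0.0109 0.1071] [np.float64(0.2), np.float64(0.2)]
ywash_out [ 0.6033 -0.0013  0.0719] [np.float64(0.48), np.float64(0.48)]
g_out [0.5776 0.0242 0.066 ] [np.float64(0.16), np.float64(0.16)]
g_in [0.5948 0.0236 0.0705] [np.float64(0.07), np.float64(0.07)]
atz [0.6331 0.0206 0.107 ] [0.6331 0.0205 0.107 ]
ymid [0.6206 0.0109 0.107 ] x-heading 0.6570623009145129 0.015838571300918317
ywo [ 0.605  -0.0016  0.067 ] x-heading 0.6672340378595663 0.03581772277071595
g_out [0.5779 0.0242 0.065 ] x-heading -0.06519065770265799 0.05538680922859368
g_in [0.5966 0.0237 0.065 ] x-heading -0.08462655920250435 0.03662009337320954
bend [0.5749 0.277  0.1869] [np.float64(0.03), np.float64(0.03)]
bb [0.484  0.2946 0.0794] [np.float64(0.02), np.float64(0.02)]
bt [0.4632 0.2983 0.0562] [np.float64(0.54), np.float64(0.54)]
heading deg -10.820284701697432 elev 49.00460756484121 0.1732875038181297
[[0.5668 0.2788 0.1883]
 [0.5539 0.2809 0.1705]
 [0.5386 0.2834 0.1537]
 [0.5244 0.2866 0.1368]
 [0.5096 0.2891 0.1185]
 [0.495  0.2923 0.1011]
 [0.4801 0.2948 0.0817]
 [0.4642 0.2974 0.0656]]
[[0.5657 0.2793 0.1876]
 [0.5527 0.2818 0.17  ]
 [0.5388 0.2843 0.1517]
 [0.5237 0.2875 0.1352]
 [0.5081 0.2907 0.118 ]
 [0.4949 0.2929 0.0981]
 [0.4782 0.2965 0.0817]
 [0.4631 0.2995 0.0636]]
stand edge pts k1 depth
[[0.5557 0.2356 0.0113]
 [0.57   0.3217 0.0112]
 [0.4351 0.2625 0.0123]
 [0.4482 0.341  0.0123]]
```

```bash
cat >> h.py <<'E'
D=np.deg2rad(20);YK=np.deg2rad(-10.75);O=np.array([.574,.277,.185]);SK=np.array([.6331,.0206,.107])
def tcp_for(o,Rk,x=-.1,d=D):
    R=toold(Rk,d);return np.asarray(o)+x*Rk[:,0]+.019*R[:,0],rpy(R)
E
python3 -W ignore - <<'E'
from h import *
K=rk(YK,np.deg2rad(50));p,r=tcp_for(O,K);R=toold(K,D)
gripper_to(.065,f_grip=60)
movep(p-.10*R[:,0],r);print(move_l(p,feed=.1,max_force=15))
gripper_to(0,f_grip=100);hold(.2);s=observe();print(s["opening"],s["ft_force"],s["eef_pos"],s["time_s"])
grab("wrist","g1");grab("scene","g1s")
E
```

```text
False
0.010119111955308097 [-5.63249116 -0.45576893  6.15606372] [0.52012796 0.28741443 0.09249851] 8.0
```

View pics/g1.png

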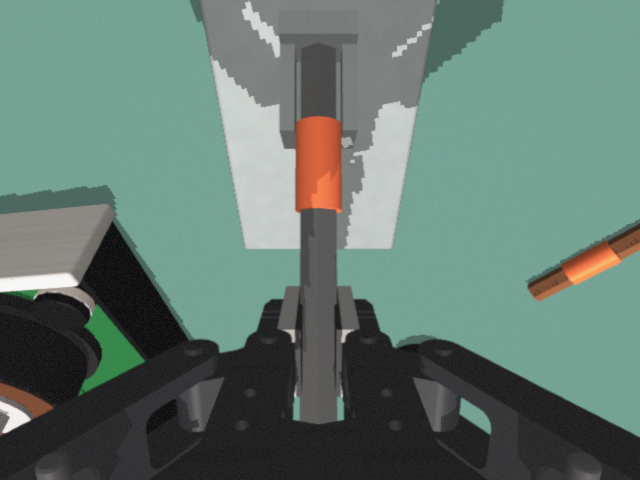

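View pics/g1s.png

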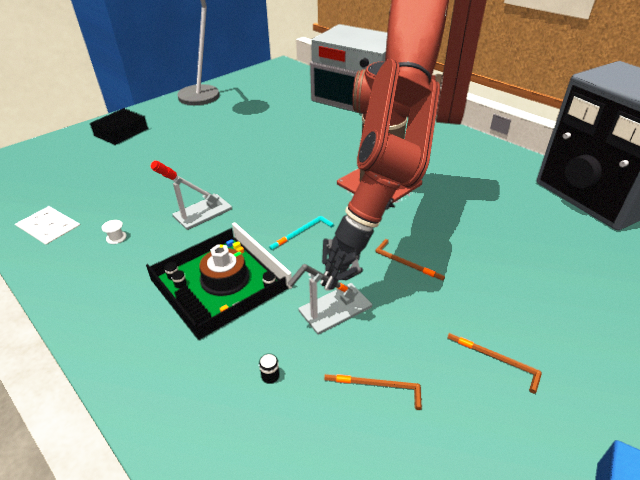

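```bash
python3 -W ignore - <<'E'
from h import *
np.set_printoptions(precision=3,suppress=True)
K=rk(YK,np.deg2rad(50));p,r=tcp_for(O,K)
print(move_l(p+[0,0,.04],feed=.08,max_force=25),observe()["ft_force"])
move_l(p+[0,0,.17],feed=.2);print(observe()["ft_force"])
Kf=rk(.66,0);p,r=tcp_for(SK+[0,0,.095],Kf);movep(p,r);hold(.3)
s=observe();print(s["q"],s["ft_force"],s["torque"],s["opening"],s["time_s"])
for n in("wrist","scene","top"):grab(n,"h1"+n[0])
V("h1s").crop("h1sc",170,170,330,290,5);V("h1t").crop("h1tc",330,120,450,220,6)
E
```

```text
False [ 0.407  0.518 -2.409]
[-0.399  0.167 -3.766]
[-0.082  0.306  1.551 -0.234  1.546 -2.277] [ 0.138 -0.41  -2.115] [ 0.156 -0.204 -0.015] 0.010271352071870011 11.2917
```

View pics/h1w.png

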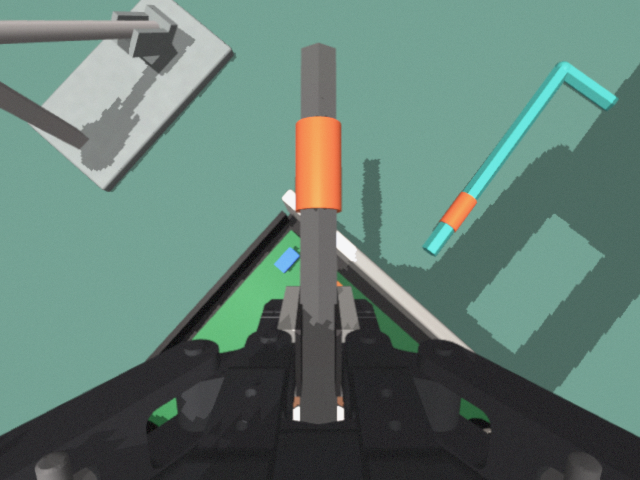

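View pics/h1sc.png

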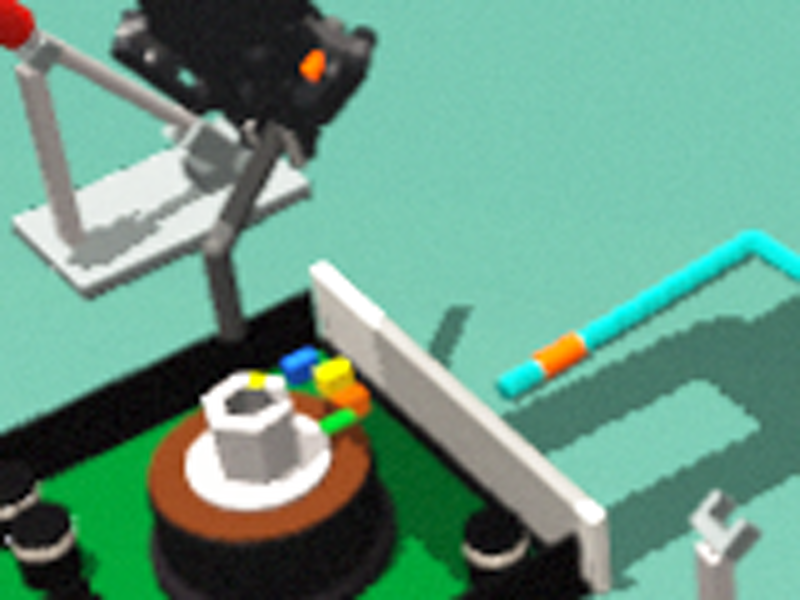

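View pics/h1tc.png

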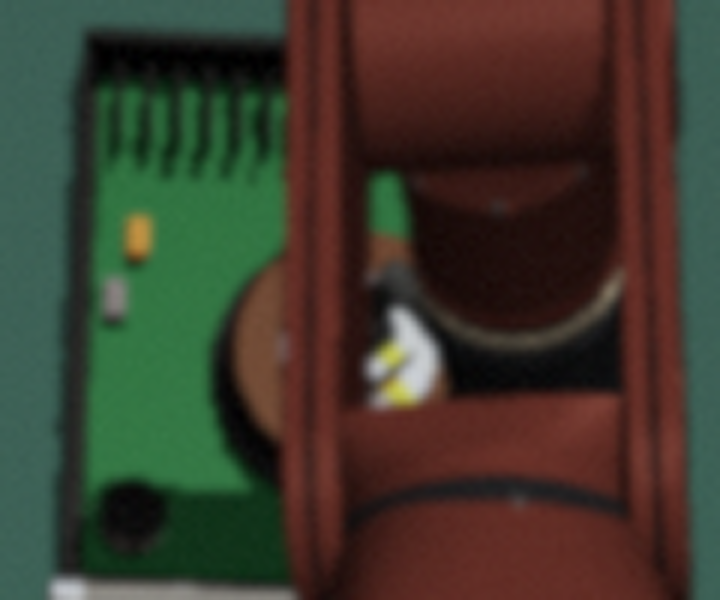

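```bash
python3 -W ignore - <<'E'
from h import *
np.set_printoptions(precision=4,suppress=True)
s=observe();w,sc,t=V("h1w"),V("h1s"),V("h1t")
Kf=rk(.66,0);o=SK+[0,0,.095];p,r=tcp_for(o,Kf);print("tcp err",s["eef_pos"]-p,np.rad2deg(Ro.from_matrix(Ro.from_euler('xyz',r).as_matrix().T@Ro.from_euler('xyz',s["tcp_rot"]).as_matrix()).as_rotvec()))
f=lambda x,z,y=0:o+Kf@[x,y,z]
print("wrist: end top edge, end ctr",w.proj([f(-.196,.006),f(-.196,-.006),f(-.1,.006)]))
print("scene: bend outer",sc.proj([f(0,0),f(.006,.006),f(0,-.051),f(0,-.057)]),"sock",sc.proj([SK]), "bolt crop", np.array(sc.proj([SK])-[170,170])*5)
print("crop",(sc.proj([f(0,0),f(0,-.051)])-[170,170])*5)
uv=np.array([(318,v) for v in(55,75,90,220,250,280)]);P=w.depth(uv);print((P-o)@Kf)
print("short arm depth scene, in key frame",(sc.depth([(214,220),(215,225),(216,230),(216,235)])-o)@Kf)
print("short in frame widths",(sc.depth([(x,226) for x in range(209,222)])-o)@Kf)
E
```

```text
tcp err [0.0001 0.0003 0.0002] [-0.0167 -0.0188 -0.0273]
wrist: end top edge, end ctr [[319.892   46.3298]
 [319.7745  64.2396]
 [319.5815 332.9306]]
scene: bend outer [[212.4477 220.7157]
 [211.2176 220.2592]
 [215.7836 237.234 ]
 [216.1632 239.1162]] sock [[218.5073 250.7534]] bolt crop [[242.5367 403.767 ]]
crop [[212.2385 253.5785]
 [228.9182 336.1701]]
[[-0.1922 -0.0006  0.0072]
 [-0.1848 -0.0006  0.008 ]
 [-0.1791 -0.0006  0.0089]
 [-0.136  -0.0006  0.0083]
 [-0.1264 -0.0005  0.0087]
 [-0.1168 -0.0005  0.0072]]
short arm depth scene, in key frame [[ 0.0021  0.0052  0.0043]
 [ 0.0006  0.0045 -0.012 ]
 [ 0.0013  0.0049 -0.0267]
 [ 0.0066  0.0048 -0.038 ]]
short in frame widths [[-0.2133 -0.1151 -0.1974]
 [-0.2173 -0.1138 -0.2004]
 [ 0.004  -0.0045 -0.0134]
 [ 0.0048 -0.0016 -0.0124]
 [ 0.0049  0.001  -0.012 ]
 [ 0.0064  0.0043 -0.0104]
 [ 0.0028  0.0051 -0.0132]
 [ 0.0031  0.0077 -0.0127]
 [-0.0049  0.0065 -0.0192]
 [-0.217  -0.0882 -0.1974]
 [-0.2191 -0.086  -0.1987]
 [-0.2224 -0.0844 -0.2012]
 [-0.2207 -0.0804 -0.1994]]
```

```bash
cat >> h.py <<'E'
def kp(psi,h,dx=.0012): # TCP pose for key heading psi, origin height h above the mouth
    Kf=rk(psi,0);return tcp_for(SK+[0,0,h]+dx*Kf[:,0],Kf)
E
python3 -W ignore - <<'E'
from h import *
np.set_printoptions(precision=3,suppress=True)
for h,f,m in((.055,.1,20),(.035,.03,20),(.017,.03,25)):
    p,r=kp(.66,h);st=move_l(p,feed=f,rotation=r,max_force=m);s=observe()
    print(h,st,s["eef_pos"]-p,s["ft_force"],s["torque"],s["time_s"])
    if st: break
hold(.2);s=observe();print(s["ft_force"],s["torque"]);grab("scene","i1s");grab("wrist","i1w")
V("i1s").crop("i1sc",170,190,290,290,6)
E
```

```text
0.055 False [-0.    -0.    -0.001] [ 0.079 -0.366 -1.942] [ 0.135 -0.219 -0.051] 11.9917
0.035 False [ 0. -0.  0.] [ 0.558  1.008 -2.542] [ 0.122 -0.188  0.009] 12.8083
0.017 False [ 0. -0.  0.] [ 0.056 -0.12  -2.861] [ 0.118 -0.143  0.039] 13.5583
[ 0.399 -0.103 -2.832] [ 0.141 -0.189  0.011]
```

View pics/i1sc.png

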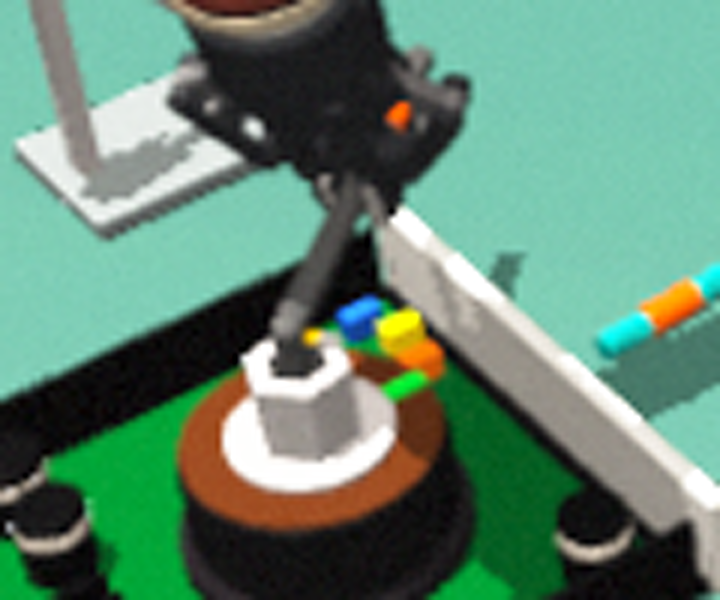

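View pics/i1w.png

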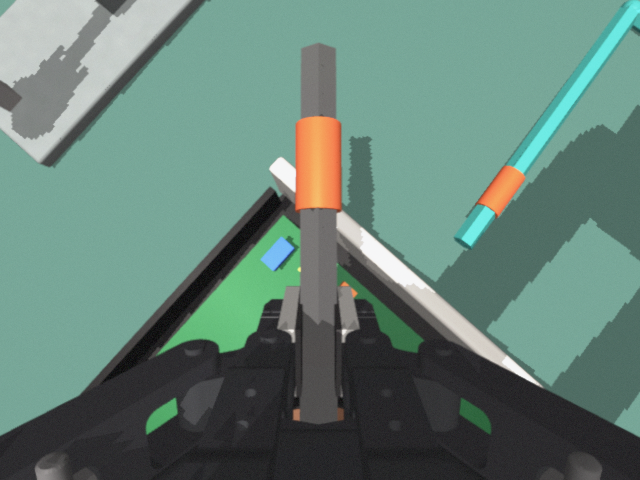

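```bash
python3 -W ignore - <<'E'
from h import *
np.set_printoptions(precision=2,suppress=True)
for psi in np.arange(.58,-.27,-.08):
    p,r=kp(psi,.017);st=move_l(p,feed=.06,rotation=r,max_force=30);s=observe()
    K=rk(psi,0);print(round(psi,2),st,"F key",K.T@s["ft_force"],"T",s["torque"],round(s["time_s"],2))
    if st: break
hold(.1);grab("scene","t1s");grab("wrist","t1w");V("t1s").crop("t1sc",170,190,290,290,6)
E
```

```text
0.58 False F key [-0.45 -0.33 -3.36] T [ 0.17 -0.16  0.02] 14.15
0.5 False F key [-1.82  0.76 -2.28] T [0.25 0.01 0.06] 14.44
0.42 False F key [-2.47  2.42 -1.76] T [0.25 0.2  0.09] 14.73
0.34 False F key [-4.87  0.44 -0.57] T [0.09 0.59 0.09] 15.03
0.26 False F key [-6.26  0.92 -0.11] T [0.03 0.88 0.12] 15.32
0.18 False F key [-7.01 -0.06  0.03] T [-0.08  0.93  0.13] 15.61
0.1 False F key [-7.99 -0.26  1.11] T [-0.13  0.94  0.26] 15.9
0.02 False F key [-8.47 -1.6   0.82] T [-0.16  1.02  0.3 ] 16.19
-0.06 False F key [-7.42 -0.1   0.53] T [-0.12  0.97  0.3 ] 16.48
-0.14 False F key [-7.87 -1.68  1.38] T [-0.15  1.07  0.25] 16.77
-0.22 False F key [-7.67 -2.06 -0.14] T [0.02 1.09 0.23] 17.07
```

View pics/t1sc.png

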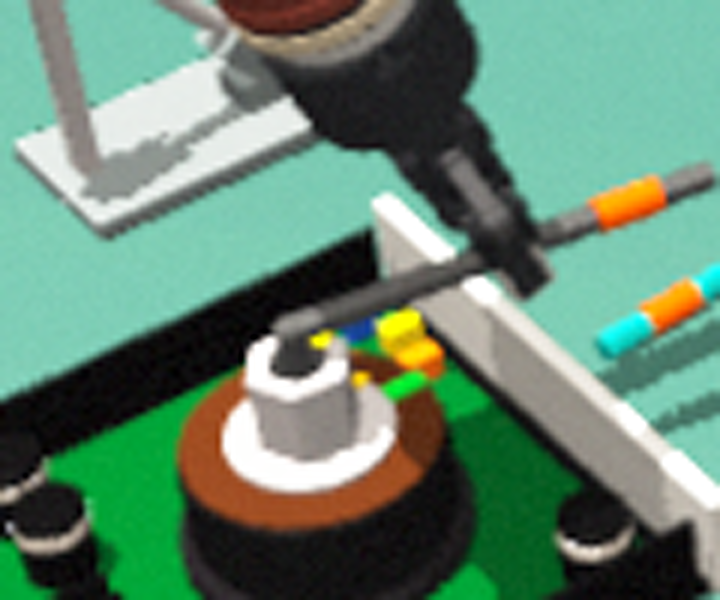

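View pics/t1w.png

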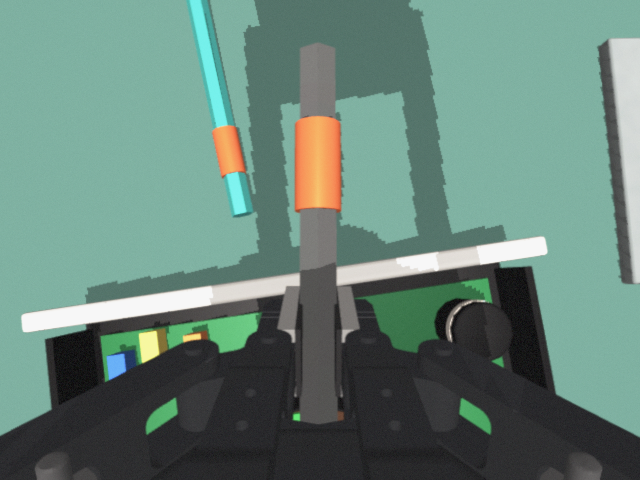

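```bash
cat >> h.py <<'E'
def ang(tag):
    s=V(tag);hsv=cv2.cvtColor(s.im,cv2.COLOR_RGB2HSV).astype(int);H,S,W=hsv[...,0],hsv[...,1],hsv[...,2]
    v,u=np.mgrid[0:480,0:640]
    for nm,m,z,r0,r1 in(("yel head",(abs(H-27)<7)&(S>120)&(W>120),.107,.008,.022),("yel wash",(abs(H-26)<8)&(S>120)&(W>100),.0705,.018,.040),("green",(abs(H-62)<12)&(S>170)&(W>215),.066,.03,.06)):
        P=s.atz(np.c_[u[m],v[m]],z) if m.any() else np.zeros((0,3));d=P-SK;r=np.hypot(d[:,0],d[:,1]);k=(r>r0)&(r<r1)&(d[:,0]<.01)
        if k.any():
            e=d[k].mean(0);print(nm,k.sum(),"heading %.3f r %.4f px"%(np.arctan2(-e[1],-e[0]),np.hypot(*e[:2])),np.c_[u[m],v[m]][k].mean(0).round(1))
        else: print(nm,"none")
E
python3 - <<'E'
from h import *
for t in("scene0","h1s","i1s","t1s"):print(t);ang(t)
E
```

```text
scene0
yel head 7 heading 0.628 r 0.0172 px [220.9 246.3]
yel wash none
green 18 heading 0.008 r 0.0505 px [237.  253.5]
h1s
yel head 7 heading 0.628 r 0.0172 px [220.9 246.3]
yel wash none
green 13 heading 0.010 r 0.0498 px [236.8 253.6]
i1s
yel head 5 heading 0.569 r 0.0170 px [221.2 246.4]
yel wash none
green 13 heading 0.010 r 0.0498 px [236.8 253.6]
t1s
yel head 7 heading 0.360 r 0.0182 px [222.7 246.4]
yel wash 6 heading 0.318 r 0.0366 px [229.3 253. ]
green 12 heading 0.008 r 0.0505 px [237.  253.5]
```

```bash
python3 -W ignore - <<'E'
from h import *
np.set_printoptions(precision=2,suppress=True)
for psi in (-.3,-.38,-.46,-.52):
    p,r=kp(psi,.017);st=move_l(p,feed=.06,rotation=r,max_force=30);s=observe()
    K=rk(psi,0);print(round(psi,2),st,"F key",K.T@s["ft_force"],"T",s["torque"],round(s["time_s"],2))
    if st: break
hold(.1);grab("scene","t2s");ang("t2s");V("t2s").crop("t2sc",170,190,290,290,6)
E
```

```text
-0.3 False F key [-7.08 -1.35  0.35] T [-0.02  1.02  0.21] 17.56
-0.38 False F key [-8.09 -2.01  0.28] T [0.07 1.1  0.19] 17.85
-0.46 False F key [-7.41 -2.67  0.01] T [0.01 1.06 0.17] 18.14
-0.52 False F key [-7.79 -3.39  1.21] T [0.07 1.06 0.2 ] 18.4
yel head 7 heading 0.152 r 0.0172 px [223.6 247.1]
yel wash 12 heading 0.085 r 0.0344 px [231.1 254.7]
green 12 heading 0.008 r 0.0505 px [237.  253.5]
```

View pics/t2sc.png

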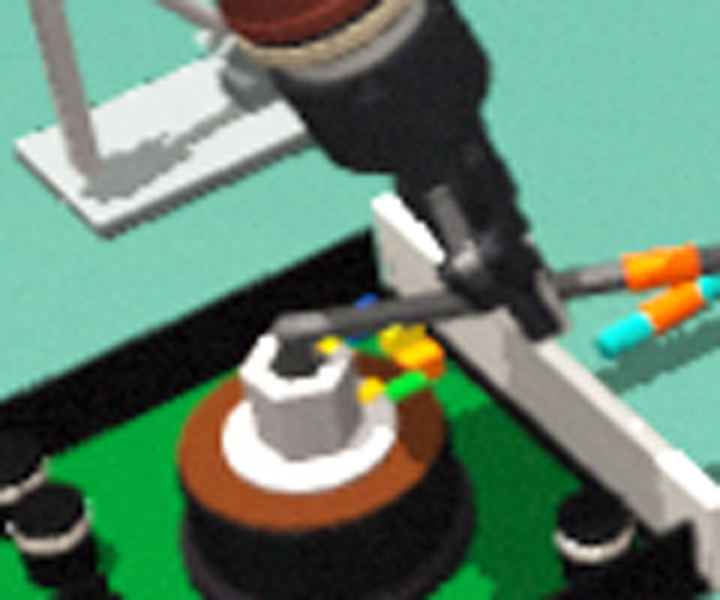

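```bash
python3 -W ignore - <<'E'
from h import *
np.set_printoptions(precision=2,suppress=True)
for psi in (-.58,-.64):
    p,r=kp(psi,.017);st=move_l(p,feed=.06,rotation=r,max_force=30);s=observe()
    K=rk(psi,0);print(round(psi,2),st,"F key",K.T@s["ft_force"],"T",s["torque"],round(s["time_s"],2))
    if st: break
hold(.1);grab("scene","t3s");ang("t3s");V("t3s").crop("t3sc",200,230,250,270,12);grab("wrist","t3w")
E
```

```text
-0.58 False F key [-7.07 -2.59  0.31] T [0.07 1.   0.16] 18.81
-0.64 False F key [-6.68 -3.22  0.1 ] T [0.18 1.05 0.14] 19.07
yel head 8 heading -0.010 r 0.0179 px [224.5 247.5]
yel wash 17 heading -0.026 r 0.0334 px [231.6 255.5]
green 12 heading 0.008 r 0.0505 px [237.  253.5]
```

View pics/t3sc.png

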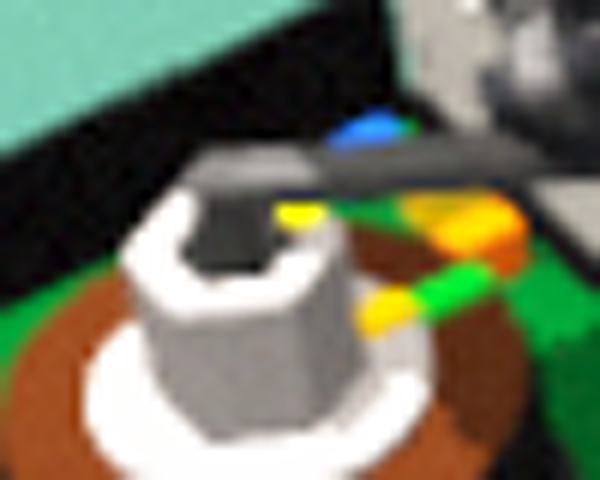

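View pics/t3w.png

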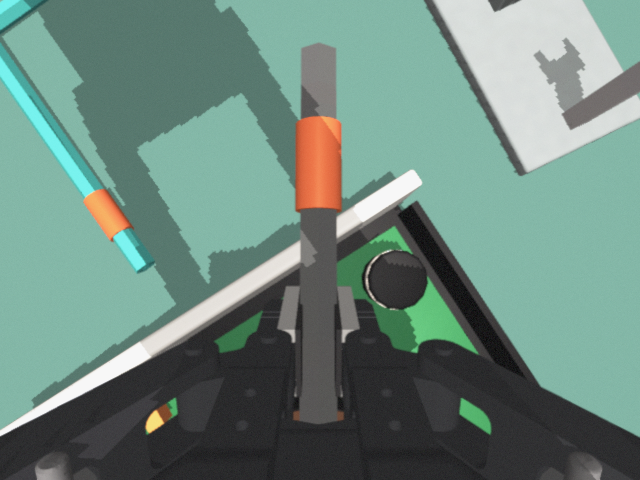

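```bash
python3 -W ignore - <<'E'
from h import *
np.set_printoptions(precision=3,suppress=True)
p,r=kp(-.60,.017,dx=0);move_l(p,feed=.04,rotation=r);s=observe();print(s["ft_force"],s["torque"])
gripper_to(.03,f_grip=20);hold(.3);gripper_to(.085);hold(.2)
R=toold(rk(-.60,0),D);print(move_l(p-R[:,0]*.12,feed=.12,max_force=10));s=observe();print(s["ft_force"],s["time_s"])
move_l(s["eef_pos"]+np.array([-.12,-.08,.08]),feed=.2);hold(.3)
grab("scene","e1s");ang("e1s");grab("wrist","e1w");grab("top","e1t");V("e1s").crop("e1sc",180,200,300,290,6);V("e1t").crop("e1tc",330,120,450,220,6);print(observe()["time_s"])
E
```

```text
[-3.627 -2.073 -1.908] [-0.259  0.451  0.159]
False
[-0.021 -0.046 -1.342] 22.0833
yel head 5 heading -0.021 r 0.0186 px [224.8 247.4]
yel wash 15 heading -0.047 r 0.0334 px [231.8 255.7]
green 17 heading 0.004 r 0.0509 px [237.2 253.5]
23.5083
```

View pics/e1sc.png

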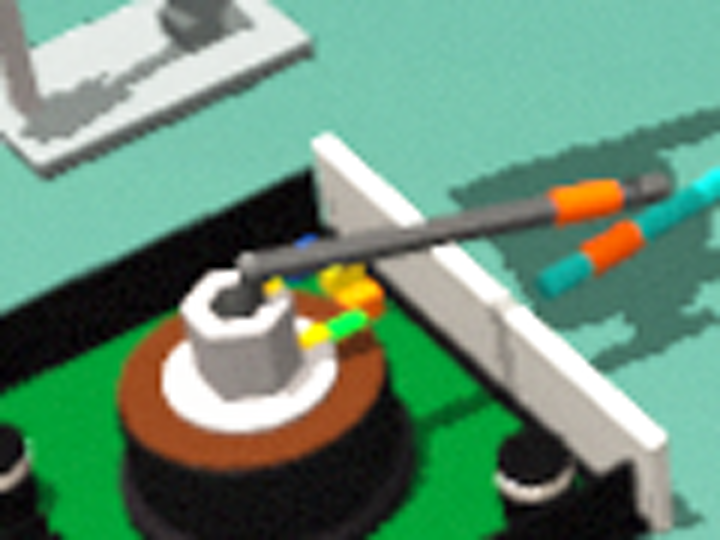

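View pics/e1w.png

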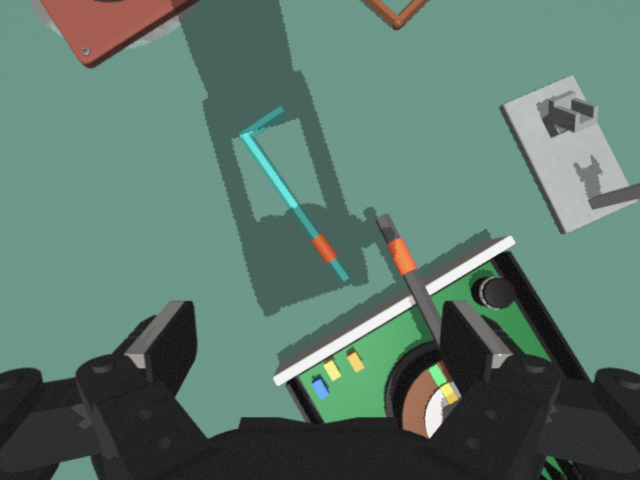

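View pics/e1tc.png

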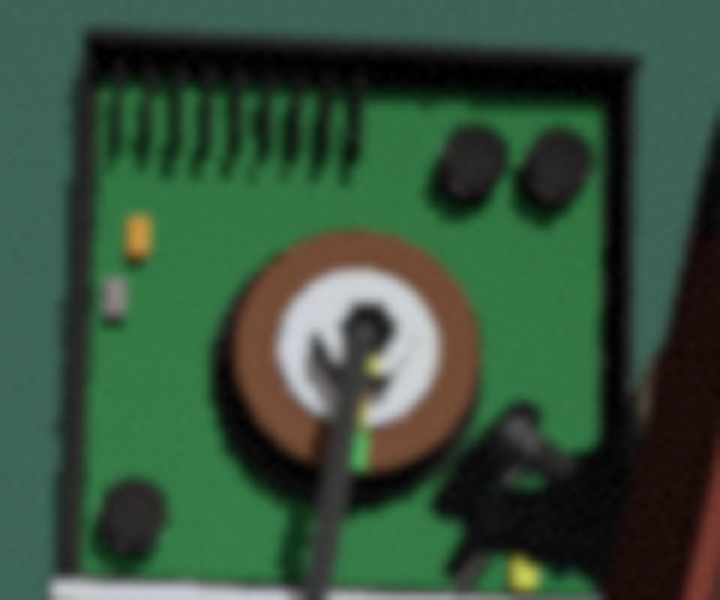

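Yellow and green now form one line in the scene crop: yellow at (313,335), green at (348,322). The key is standing in the socket and the gripper is clear of it. I'll check the droop, whether the key is at rest, and the screwdriver.

```bash
python3 -W ignore - <<'E'
from h import *
np.set_printoptions(precision=4,suppress=True)
s=V("e1s")
f=lambda x,y:(180+x/6,200+y/6)
P=s.depth(np.round([f(255,265),f(350,245),f(450,225),f(535,210),f(640,187)]).astype(int));print(P)
d=P[0]-P[-1];print("heading",np.arctan2(d[1],d[0]),"droop deg",np.rad2deg(np.arctan2(d[2],np.hypot(*d[:2]))),"bend top above mouth",P[0][2]-.107,"len",np.linalg.norm(d))
grab("scene","e2s");e=V("e2s");c=lambda a:a[200:290,180:300].astype(int)
print("motion diff",abs(c(e.im)-c(s.im)).mean()); z=V("scene0");print("driver region diff",abs(z.im[150:225,145:235].astype(int)-e.im[150:225,145:235]).mean())
r=z.im.astype(int);f=lambda i:np.argwhere((i[150:190,145:185,0]>150)&(i[150:190,145:185,1]<60)).mean(0)
print(f(z.im),f(e.im))
print(observe()["time_s"])
E
```

```text
[[0.6256 0.0311 0.1312]
 [0.5849 0.0395 0.1219]
 [0.5388 0.0469 0.1091]
 [0.4991 0.0534 0.1   ]
 [0.4489 0.0661 0.0923]]
heading -0.19577639996384424 droop deg 12.182841479949202 bend top above mouth 0.024204195519629587 len 0.18428899926404183
motion diff 2.2248765432098767
driver region diff 2.610716049382716
[17.9363 17.586 ] [17.8571 17.5519]
23.5583
```

```bash
python3 - <<'E'
from plant import *
job_done();print(observe()["time_s"])
E
```

```text
the job is handed in; nothing more can be done
the job is handed in; nothing more can be done
```

The bolt is tightened to its mark and the job was handed in about 24 s into the 54 s allowed; no verdict is reported.

I lifted the dark key from the left stand, flipped it short arm down and pushed it into the socket along the yellow mark. I then levered the bolt clockwise until yellow met green, released the key and moved the gripper clear.

**Last checks:**
- **Marks:** yellow was within about 0.05 rad of green in the scene camera. The same camera put the green mark about 0.08 rad off where the wrist views had it, but the two marks also look in line by eye.
- **Key:** the bend's top measured about 24 mm above the socket mouth, so the origin is about 18 mm up. The key droops about 12°. It showed no visible motion between two pictures and the gripper was not touching it.
- **Screwdriver:** its handle shifted less than 0.1 pixel from the start, so it has not moved.

**Disagreements:** the released key lay at heading −0.20 rad, while the gripper's last heading was −0.60 rad. The key therefore swung back in the loose socket, but the bolt stayed put. A side force of 7 to 8 N along the key built up while turning, well below the limits.

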